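Steady the rocking red display stool

ROBOT

A 6-joint arm with a two-finger parallel gripper is mounted at the origin on the work surface. World frame = base frame: x ahead of the robot, y to its left, z up, the work surface at z = 0. Lengths are in mm, angles in rad, forces in N, time in s.
With the tool pointing down it reaches from about 225 to 875 mm from the base axis. Payload 3.4 kg.
Tool frame: the origin (TCP) lies between the finger pads; the fingertips stand 22 mm ahead of it and the grasp point (between the pads) lies 3 mm ahead of it; z points along the fingers, y is the direction in which the jaws open and shut (so a half turn about z gives the same grasp; the last joint's range is limited). The gripper opens to 85 mm and grips with 20 to 120 N. Pads are 22 mm wide; open, the fingers measure 114 mm over their backs; the gripper's body (76 mm by 85 mm) begins 54 mm behind the grasp point. The pads swing forward as they close: fully open they stand 13 mm farther back than shut.
Start: joints at [-1.314, 0.276, 1.505, -0, 1.361, -0.121], TCP at [212.105, -534.483, 253.328] pointing down, gripper open.
Joint ranges: [-2.89, 2.89], [-0.75, 2.08], [0.22, 2.7], [-1.18, 4.32], [0.11, 2.71], [-2.7, 2.7]. Speed limits (rad/s): [2.57, 2.57, 3.14, 3.14, 3.14, 3.14].

INTERFACE

Orientations are given as a rotation vector (axis times angle).
In Python, from station import r gives the robot as it stands.
- The arm moves only by the shell command python3 -m inch 'ROWS' [FORCE]. ROWS is text: rows parted by semicolons, each of 7 numbers parted by spaces: the turn, a rotation vector about the world's x, y, z in rad, then the shift along the world's x, y, z in m, then the finger opening in m, from 0 to 0.0854. A call has 1 to 10 rows; each row shifts and turns the commanded pose from where the row before left it; what a row does not reach is not made up. A row lasts 1/8 s, in which the tool goes at most 62.5 mm and 10.7 degrees, less where a joint would pass 70% of its speed; a pose out of reach is approached as far as the arm can. A call with a gripper value outside its range is refused whole. The fingers move at their own pace and stop on an object; FORCE is the grip in N (left out, the last holds). Time passes only in rows, so rows that do not move let the fingers close. It gives the time, the measured TCP pose, the force and the opening at its end, in the units of the state.
- r.get_state(): the state, without advancing time (a new reading comes with each control period).
- r.read_camera(name): name is "scene" or "side" or "wrist"; returns a dict with "frame" (480x640x3 uint8, blue, green, red), "camera_matrix" (3x3 intrinsics, pixels), "rvec" (rotation vector, rad) and "tvec" (3), from world to camera coordinates, as OpenCV has them; the wrist camera has in their place "T_tool_cam" (4x4, takes a point from camera to tool coordinates, whose origin is the TCP and whose axes are the flange's). Camera axes: x right, y down, z forward; pixel columns grow to the right and rows downward; lengths in mm; the calibration is good to about 2 mm. A picture is of the moment at which its call begins: read the wrist's pose just before it. There is no depth.
- r.close_job(): hands the job in, once; it reports no verdict.
Trained networks look in the newest picture that a camera, given by its name, has taken for a name from the list of things; names that differ only in an ending like _2 or _b are one class to them, and where a whole thing is asked for, a point or a joint stands for the part that bears it (a point fixed in the world has none). Each returns a list of dicts, best first, with "conf" (0 to 1); they miss things now and then, are a little off and sometimes report something else, mostly with a low value. They report only what shows in the picture. A call takes as long as a camera call. They do not tell look-alikes from the thing itself.
- r.recognise(camera, target): "rect" ([centre column, centre row, width, height] in pixels, round what is visible of it).
The state is a dict: "time": time; "joint_positions": joint angles; "qvel": joint speeds; "effort": joint torques, N m; "position": TCP position; "tool_rot": TCP orientation; "ft_force": force on the tool from outside, world axes, zero at the start; "wrist_torque": the same for the moment, N m; "opening": finger opening in mm.
Only numpy, scipy, OpenCV 4.12 (cv2) and the standard library are available. Lean on these libraries where they do the work, as an engineer would, in place of code of your own. Each camera call takes 0.05 s, during which the arm holds its last target.

TASK

The little red display stool rocks because two of its feet are up on the raised rib of its round wooden base. Turn it on its base until it straddles the rib with all four feet down on the board and it no longer rocks, roughly in the middle of the base; do not raise it more than about 3 cm. Let go of it, and leave the blue stool and the ceramic owl as they are.

Things in the scene. Friction and masses are not known exactly. Their poses are not given: they have to be found in the camera images.
- red_stool_mid (a point): Centre, half-way up, of the loose red display stool: 80 mm tall, 0.16 kg. Red seat 110 mm long (its x), 46 wide (y), 20 thick; the seat's middle is 30 mm above this point along its z. Splayed legs under the seat's ends (over 30 mm from the middle along x); 16 mm ball feet at x, y = +-44 mm. Grip mid-seat across its width. At first one diagonal pair of feet is on the rib; it leans about 8 deg
- red_base: Fixed round wooden base under the red stool, 190 mm diameter, 18 mm thick; origin at the centre of its underside, z up. A dark rib 32 mm wide, 8 mm high, 176 mm long runs along its x across its top. A turn of about 45 deg either way sets the seat along or across the rib: both seat well. Then the stool's mid point is 58 mm above this origin
- blue_stool_mid (a point): Centre, half-way up, of the blue-topped stool, same shape as the red one, standing steady on its own base of the same kind (190 mm diameter, centred within 10 mm under it). Leave it alone
- owl: Loose ceramic owl bank, 130 mm tall with its ears, 86 mm diameter, origin at the centre of its underside. Leave it alone
Mind the look-alikes: they are no part of the job. Leave any pink look-alike of the red_base alone. What is shaped like the part that bears red_stool_mid but yellow is not meant.

How it is judged:
By the outcome, as a careful person would: the job done as asked, in the order asked, and still so for the second after the job is handed in, with the robot touching nothing.
It also fails if it takes over 29 s, if anything falls off the work surface, if the arm or the gripper's body presses on something with over 40 N, if the wrist force passes 120 N, or if a joint passes its speed limit or range.

## Working session

There is one attempt and no reset: what is moved stays moved. The work goes in short steps, Python scripts to look and compute and a shell command to move; the robot and the scene stay as the last step left them, time stands still between calls to the robot, and variables do not carry over. Pictures are saved under pics/ and viewed, and the job is handed in when it is done.

```bash
mkdir -p pics; cat > h.py <<'E'
import numpy as np, cv2
from station import r
def snap(n,f):
    c=r.read_camera(n); cv2.imwrite('pics/'+f,c['frame']); return c
E
python3 - <<'E'
from h import *
import pickle
s=r.get_state(); print(s['time'],s['position'],s['tool_rot'],s['opening'])
d={}
for n in ('scene','side'):
    d[n]=snap(n,n+'0.png')
    print(n,d[n]['rvec'],d[n]['tvec'],d[n]['camera_matrix'])
    for t in ('red_stool_mid','red_base','blue_stool_mid','owl'):
        for q in r.recognise(n,t): print(t,np.round(q['rect']),round(q['conf'],2))
pickle.dump(d,open('d0.pkl','wb'))
E
```

```text
0.0 [ 211.95358768 -533.97491178  252.44487841] [-3.08393574e+00 -5.89564027e-01  2.04754135e-04] 85.44665453439733
scene [ 1.27985974  2.01438161 -1.06238438] [ 226.77004726 -202.66802269 2106.65262423] [[604.89815262   0.         319.96410544]
 [  0.         604.89815262 245.72671114]
 [  0.           0.           1.        ]]
red_stool_mid [162. 254.  47.  35.] 0.96
red_stool_mid [261. 230.  47.  40.] 0.95
red_base [262. 245.  65.  40.] 0.93
red_base [263. 229.  50.  41.] 0.67
blue_stool_mid [384. 278.  42.  41.] 0.93
owl [186. 216.  25.  47.] 0.86
side [ 0.74404052 -2.37993582  1.34447003] [ 427.84479362  192.7489758  1400.8257684 ] [[600.65193514   0.         313.99684631]
 [  0.         600.65193514 243.2399276 ]
 [  0.           0.           1.        ]]
red_stool_mid [360. 215.  46.  43.] 0.82
red_stool_mid [342. 178.  32.  37.] 0.59
red_base [357. 227.  67.  33.] 0.8
red_base [465. 234.  39.  24.] 0.74
blue_stool_mid [262. 267.  45.  51.] 0.68
blue_stool_mid [391. 184.  30.  42.] 0.21
owl [391. 185.  27.  43.] 0.64
```

View pics/scene0.png

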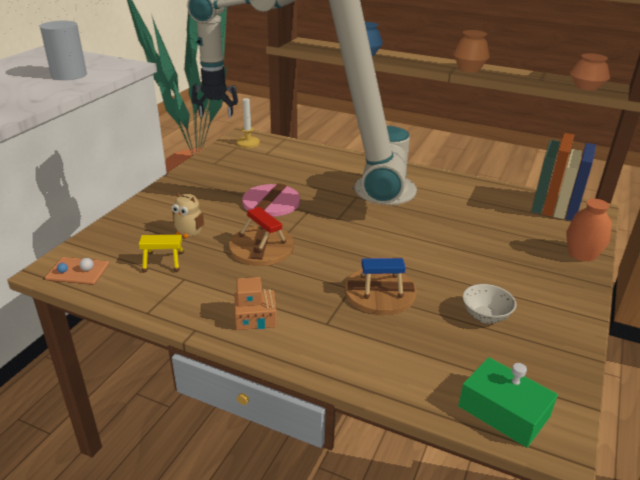

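View pics/side0.png

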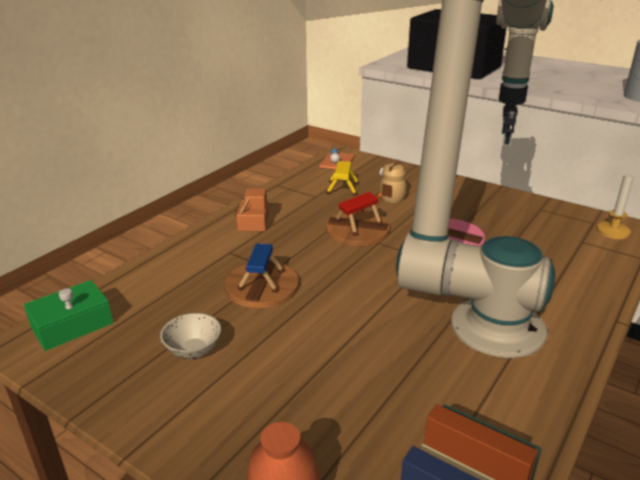

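```bash
python3 - <<'E'
import cv2,numpy as np
a=cv2.imread('pics/scene0.png')[190:290,210:310]; b=cv2.imread('pics/side0.png')[170:270,310:410]
cv2.imwrite('pics/crop0.png',np.hstack([cv2.resize(x,None,fx=4,fy=4,interpolation=2) for x in(a,b)]))
E
```

```text
(no output)
```

View pics/crop0.png

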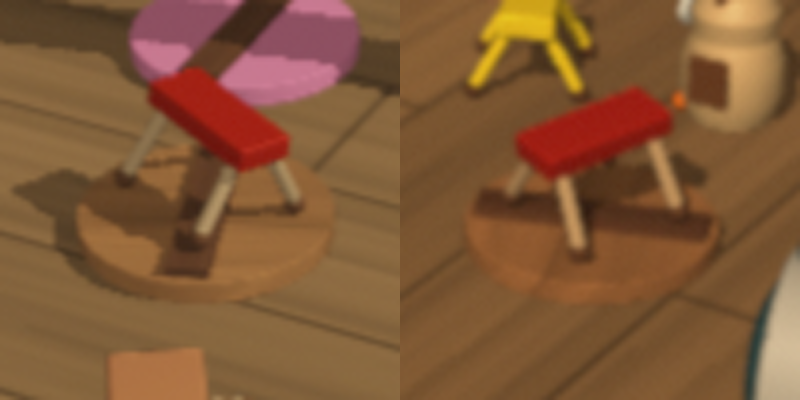

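Candidates: the red stool at scene (261,230) / side (358,212), against the yellow one at (162,254) / (343,177) and the blue one at (384,278). For the base, brown at (262,245), against pink at (271,199). The crop confirms the red seat on the brown base. Next I'll locate it.

```bash
cat >> h.py <<'E'
def ray(c,uv,z):
    K=c['camera_matrix'];R,_=cv2.Rodrigues(np.array(c['rvec'],float));t=np.array(c['tvec'],float).ravel()
    d=R.T@np.linalg.inv(K)@np.array([uv[0],uv[1],1.]);o=-R.T@t
    return o+d*(z-o[2])/d[2]
def proj(c,P):
    return cv2.projectPoints(np.array(P,float),np.array(c['rvec'],float),np.array(c['tvec'],float),c['camera_matrix'],None)[0].reshape(-1,2)
E
python3 - <<'E'
from h import *
import pickle
d=pickle.load(open('d0.pkl','rb'))
print(ray(d['scene'],(262,245),9),ray(d['side'],(357,227),9))
def redmask(f):
    h=cv2.cvtColor(f,cv2.COLOR_BGR2HSV); return (((h[...,0]<5)|(h[...,0]>175))&(h[...,1]>190)&(h[...,2]>90)).astype(np.uint8)
for n,b in (('scene',(230,200,300,260)),('side',(330,185,390,225))):
    m=redmask(d[n]['frame']);mm=np.zeros_like(m);mm[b[1]:b[3],b[0]:b[2]]=m[b[1]:b[3],b[0]:b[2]]
    M=cv2.moments(mm,True);uv=(M['m10']/M['m00'],M['m01']/M['m00']);print(n,M['m00'],uv,ray(d[n],uv,92))
# seat ends top face: mid points of short edges, crop/4+offset
print('scene ends',ray(d['scene'],(210+172/4,190+83/4),100),ray(d['scene'],(210+265/4,190+150/4),100))
print('rib scene ends',ray(d['scene'],(210+187/4,190+270/4),22),)
print('rib side',ray(d['side'],(310+480/4,170+203/4),22),ray(d['side'],(310+710/4,170+225/4),22))
print('blue',ray(d['scene'],(384,266),90),'owl',ray(d['scene'],(186,216),60),'house',ray(d['scene'],(255,305),40),'yellow',ray(d['scene'],(161,243),70))
E
```

```text
[ 515.81541863 -200.89086212    9.        ] [ 510.10871479 -205.16225248    9.        ]
scene 438.0 (264.25342465753425, 219.3972602739726) [ 504.61808098 -196.42671894   92.        ]
side 451.0 (357.8270509977827, 202.88026607538802) [ 507.44561928 -201.48073857   92.        ]
scene ends [ 488.04336496 -242.62106985  100.        ] [ 539.40329666 -138.75943993  100.        ]
rib scene ends [ 594.61901463 -173.27061494   22.        ]
rib side [ 337.43106404 -339.23726876   22.        ] [ 183.29405411 -402.28465132   22.        ]
blue [568.10320083 190.40977807  90.        ] owl [ 545.07135294 -441.52280206   60.        ] house [798.1550102  -62.02424991  40.        ] yellow [ 708.56078151 -408.30993646   70.        ]
```

```bash
python3 - <<'E'
from h import *
import pickle
d=pickle.load(open('d0.pkl','rb'))
print('rib side',ray(d['side'],(330,220.75),26),ray(d['side'],(387.5,226.25),26))
s=r.get_state();c=snap('wrist','w0.png');print(s['time'],np.round(c['T_tool_cam'],3),c['camera_matrix'])
R=cv2.Rodrigues(s['tool_rot'])[0];print(np.round(R,3))
E
```

```text
rib side [ 581.40212324 -166.69731325   26.        ] [ 422.8290647  -232.74679638   26.        ]
0.5 [[ 0.00000e+00 -9.64000e-01 -2.66000e-01  6.66640e+01]
 [ 1.00000e+00  0.00000e+00  1.00000e-03  1.11500e+00]
 [-1.00000e-03 -2.66000e-01  9.64000e-01 -1.19512e+02]
 [ 0.00000e+00  0.00000e+00  0.00000e+00  1.00000e+00]] [[397.25669577   0.         321.9275227 ]
 [  0.         397.25669577 237.65894194]
 [  0.           0.           1.        ]]
[[ 0.929  0.369  0.   ]
 [ 0.369 -0.929 -0.   ]
 [ 0.     0.    -1.   ]]
```

Base centre is about (505,-201), the rib at about 22°, the seat at about 64°. These fit the given sizes: the rib measures 172 mm and the seat 116 mm. The grasp yaw puts j6 at about 0.08, so there is room to turn either way.

```bash
python3 -m inch '0 0 0.092 0.0366 0.0418 -0.002 0.0854;0 0 0.092 0.0366 0.0418 -0.002 0.0854;0 0 0.092 0.0366 0.0418 -0.002 0.0854;0 0 0.092 0.0366 0.0418 -0.002 0.0854;0 0 0.092 0.0366 0.0418 -0.003 0.0854;0 0 0.092 0.0366 0.0418 -0.003 0.0854;0 0 0.092 0.0366 0.0418 -0.004 0.0854;0 0 0.092 0.0366 0.0418 -0.004 0.0854;0 0 0 0 0 0 0.0854' 40
python3 - <<'E'
from h import *
import pickle
s=r.get_state();c=snap('wrist','w1.png');pickle.dump((s,c),open('w1.pkl','wb'))
print(s['time'],s['position'],s['tool_rot'],s['ft_force'],s['joint_positions'])
print(r.recognise('wrist','red_stool_mid'),r.recognise('wrist','red_base'))
E
```

```text
time: 1.68
position: [506.8, -197.0, 231.0]
tool_rot: [-2.662, -1.667, -0.002]
ft_force: [-1.4, -1.5, 0.6]
opening: 85.2
1.675 [ 506.83947138 -197.01951284  230.97888326] [-2.66171380e+00 -1.66745759e+00 -1.73882769e-03] [-1.40393041 -1.51472116  0.5850797 ] [-4.99553045e-01  2.42747388e-01  1.60840536e+00  1.36682708e-03
  1.29051797e+00 -4.84320890e-02]
[{'rect': [328.3, 233.6, 130.0, 167.0], 'conf': 0.92}, {'rect': [585.6, 316.8, 107.7, 117.7], 'conf': 0.89}] [{'rect': [151.1, 402.1, 189.4, 155.8], 'conf': 0.96}, {'rect': [328.7, 210.9, 220.6, 212.6], 'conf': 0.76}]
```

View pics/w1.png

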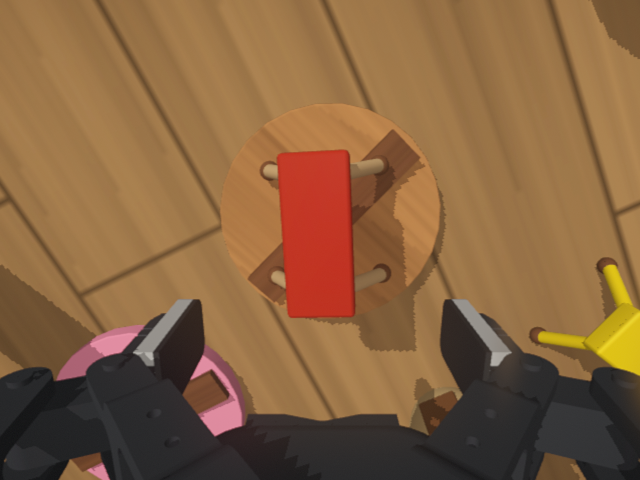

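The wrist view shows the red seat with top corners (278,154), (350,150), (355,315), (289,318), and four feet at about (269,171), (384,165), (279,277), (383,272). The brown base is centred near (330,208). The rib runs from (265,283) to (405,147), and the pink base and yellow stool are off to the sides.

```bash
cat > pnp.py <<'E'
from h import *
def camT(s,c):
    T=np.eye(4);T[:3,:3]=cv2.Rodrigues(s['tool_rot'])[0];T[:3,3]=s['position'];return T@c['T_tool_cam']
def stool(s,c,P,uv):
    T=camT(s,c)
    ok,rv,tv=cv2.solvePnP(np.array(P,float),np.array(uv,float),c['camera_matrix'],None,flags=cv2.SOLVEPNP_SQPNP)
    rv,tv=cv2.solvePnPRefineLM(np.array(P,float),np.array(uv,float),c['camera_matrix'],None,rv,tv)
    e=cv2.projectPoints(np.array(P,float),rv,tv,c['camera_matrix'],None)[0].reshape(-1,2)-uv
    R=T[:3,:3]@cv2.Rodrigues(rv)[0];p=T[:3,:3]@tv.ravel()+T[:3,3]
    print('mid',p.round(1),'x',R[:,0].round(3),'z',R[:,2].round(3),'yaw',np.degrees(np.arctan2(R[1,0],R[0,0])).round(1),'lean',np.degrees(np.arccos(R[2,2])).round(1),'seat',(p+30*R[:,2]).round(1));print(e.round(1).tolist())
def wray(s,c,uv,z):
    T=camT(s,c);d=T[:3,:3]@np.linalg.inv(c['camera_matrix'])@np.array([uv[0],uv[1],1.]);o=T[:3,3];return o+d*(z-o[2])/d[2]
E
python3 - <<'E'
from pnp import *
import pickle
s,c=pickle.load(open('w1.pkl','rb'))
P=[(55,23,40),(55,-23,40),(-55,-23,40),(-55,23,40)];F=[(44,44,-32),(44,-44,-32),(-44,44,-32),(-44,-44,-32)]
uv=[(278,153),(350,149.5),(355.5,316),(288.5,318)];fv=[(269,171),(384,165),(279,277),(383,272)]
stool(s,c,P,uv); stool(s,c,P+F,uv+fv)
# base: top rim left/right/top
for p in [(221,208),(440,208),(330,103)]: print('rim',wray(s,c,p,18).round(1))
a=wray(s,c,(264,284),26);b=wray(s,c,(404,146),26);print('rib',a,b,np.degrees(np.arctan2(*(b-a)[1::-1])),np.linalg.norm(b-a),(a+b)/2)
h=cv2.resize(c['frame'][90:330,210:450],None,fx=3,fy=3)[:600*3];cv2.imwrite('pics/w1c.png',cv2.resize(h,(600,600)))
E
```

```text
mid [ 503.5 -203.5   59.1] x [ 0.391  0.913 -0.116] z [0.007 0.123 0.992] yaw 66.8 lean 7.1 seat [ 503.7 -199.8   88.9]
[[-0.1, 0.1], [0.1, 0.0], [0.4, -0.0], [-0.4, -0.1]]
mid [ 506.2 -203.2   62.8] x [ 0.389  0.916 -0.097] z [-0.054  0.128  0.99 ] yaw 67.0 lean 8.0 seat [ 504.6 -199.4   92.5]
[[-0.7, -0.3], [0.3, -0.9], [1.1, 1.7], [-0.0, 0.3], [2.8, -0.1], [-3.7, 0.4], [0.2, -2.0], [-0.0, 0.7]]
rim [ 430.3 -159.3   18. ]
rim [ 598.  -240.5   18. ]
rim [ 550.3 -123.2   18. ]
rib [ 433.1805791  -234.04186278   26.        ] [ 589.04658416 -178.64052385   26.        ] 19.567354261836382 165.4192246684557 [ 511.11358163 -206.34119331   26.        ]
```

View pics/w1c.png

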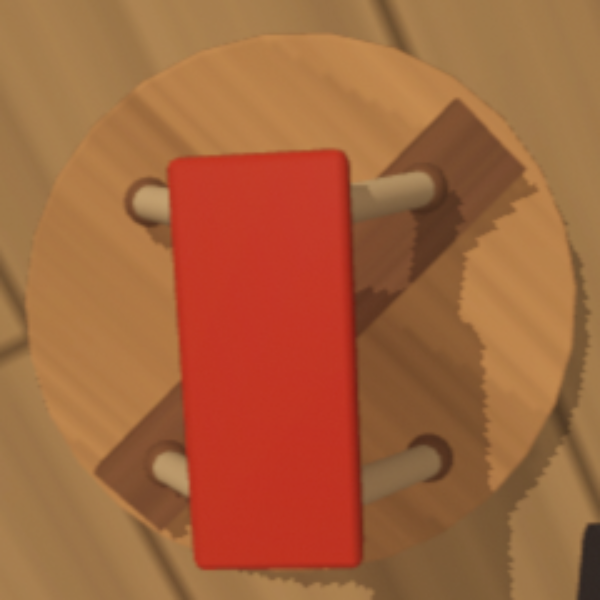

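```bash
python3 -m inch '-0.066 -0.024 0.025 -0.0025 0.003 -0.038 0.0854;-0.066 -0.024 0.025 -0.0025 0.003 -0.039 0.0854;0 0 0 0.001 -0.003 -0.02 0.0854;0 0 0 0.001 -0.003 -0.02 0.0854;0 0 0 0.0005 -0.002 -0.02 0.0854;0 0 0 0 0 0 0.0854'
python3 - <<'E'
from pnp import *
import pickle
s,c=pickle.load(open('w1.pkl','rb'))
f=lambda x,y:wray(s,c,(210+x*.4,90+y*.4),26)
for p,q in [((95,470),(458,98)),((165,530),(524,170)),((358,333),(524,170))]:
    a,b=f(*p),f(*q);print(np.degrees(np.arctan2(*(b-a)[1::-1])),((a+b)/2).round(1))
# ellipse fit base rim pts in crop, top rim z18
pts=[(26,300),(290,34),(574,300),(100,130),(480,100),(550,200),(200,52),(34,360)]
W=np.array([wray(s,c,(210+x*.4,90+y*.4),18) for x,y in pts])
A=np.c_[2*W[:,:2],np.ones(len(W))];k=np.linalg.lstsq(A,(W[:,:2]**2).sum(1),rcond=None)[0];print('centre',k[:2],'r',np.sqrt(k[2]+k[0]**2+k[1]**2))
s=r.get_state();c=snap('wrist','w2.png');pickle.dump((s,c),open('w2.pkl','wb'));R=cv2.Rodrigues(s['tool_rot'])[0];print(s['position'],R.round(3),s['ft_force'])
E
```

```text
time: 2.58
position: [500.5, -203.1, 93.2]
tool_rot: [2.514, 1.649, -0.047]
ft_force: [0.1, 0.4, 1.1]
opening: 85.9
20.200303959245907 [ 504.8 -193.    26. ]
20.63544349271299 [ 515.7 -223.3   26. ]
19.99291258548098 [ 561.5 -205.6   26. ]
centre [ 509.86382586 -208.16656154] r 93.19288374844722
[ 500.54218837 -203.07599693   93.23607513] [[ 0.401  0.915  0.048]
 [ 0.911 -0.392 -0.129]
 [-0.1    0.095 -0.99 ]] [0.12368991 0.41359558 1.08853465]
```

View pics/w2.png

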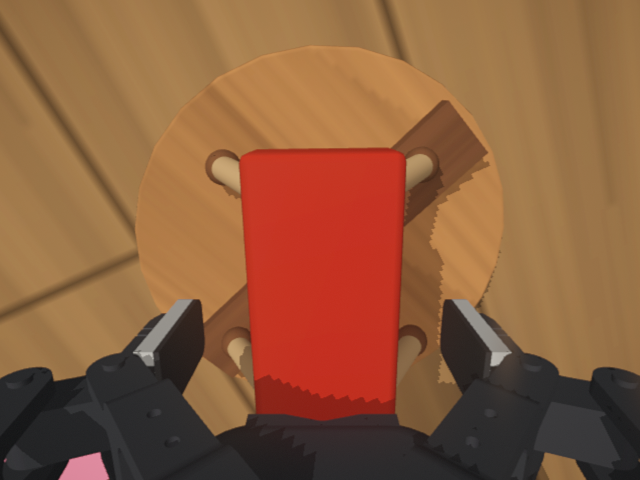

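```bash
python3 - <<'E'
from pnp import *
import pickle
s,c=pickle.load(open('w2.pkl','rb'))
# in tool frame: plane of seat top, tool z coordinate zt ; find zt so that width is 46
T=np.array(c['T_tool_cam'])
def tr(uv,z):
    d=T[:3,:3]@np.linalg.inv(c['camera_matrix'])@np.array([*uv,1.]);o=T[:3,3];return o+d*(z-o[2])/d[2]
for z in (-12,-8,-4,0): 
    a,b=tr((241,152),z),tr((405,151),z); print(z,a.round(1),b.round(1),np.linalg.norm(a-b).round(1))
E
```

```text
-12 [ 60.  -21.1 -12. ] [ 60.3  22.3 -12. ] 43.4
-8 [ 59.8 -21.9  -8. ] [60.1 23.1 -8. ] 45.0
-4 [ 59.5 -22.7  -4. ] [59.8 23.9 -4. ] 46.6
0 [ 59.3 -23.5   0. ] [59.6 24.7  0. ] 48.2
```

Both measurements agree: the seat centre is 4.8 mm ahead along tool x. I'll correct that and close.

```bash
python3 -m inch '0 0 0 0.002 0.0044 -0.0005 0.0854;0 0 0 0 0 0 0.03;0 0 0 0 0 0 0.03;0 0 0 0 0 0 0.03;0 0 0 0 0 0 0.03;0 0 0 0 0 0 0.03' 40
```

```text
time: 3.38
position: [504.9, -197.8, 94.4]
tool_rot: [2.509, 1.65, -0.042]
ft_force: [-0.2, 1.3, 4.6]
opening: 45.5
```

Gripped at 45.5 mm. Next: lift 15 mm, undo the lean, turn −46.5° and centre over (510,−207).

```bash
python3 -m inch '0 0 0 0 0 0.008 0.03;0 0 0 0 0 0.007 0.03;0.131 0.047 0 0 0 0 0.03;0 0 -0.1624 0.001 -0.0018 0 0.03;0 0 -0.1624 0.001 -0.0018 0 0.03;0 0 -0.1624 0.001 -0.0018 0 0.03;0 0 -0.1624 0.001 -0.0018 0 0.03;0 0 -0.1624 0.001 -0.0018 0 0.03;0 0 0 0 0 0 0.03;0 0 0 0 0 0 0.03' 40
python3 - <<'E'
from pnp import *
s=r.get_state();c=snap('wrist','w3.png');d=snap('side','side3.png');e=snap('scene','scene3.png')
R=cv2.Rodrigues(s['tool_rot'])[0];print(R.round(3),np.degrees(np.arctan2(R[1,0],R[0,0])))
a=e['frame'][170:290,200:320]; b=d['frame'][150:270,300:420]
cv2.imwrite('pics/crop3.png',np.hstack([cv2.resize(x,(400,400),interpolation=2) for x in(a,b)]))
E
```

```text
time: 4.62
position: [509.2, -206.6, 108.8]
tool_rot: [3.089, 0.552, 0.004]
ft_force: [0.8, 0.3, -1.2]
opening: 45.8
[[ 0.938  0.347  0.003]
 [ 0.347 -0.938 -0.003]
 [ 0.002  0.004 -1.   ]] 20.27706229131868
```

View pics/w3.png

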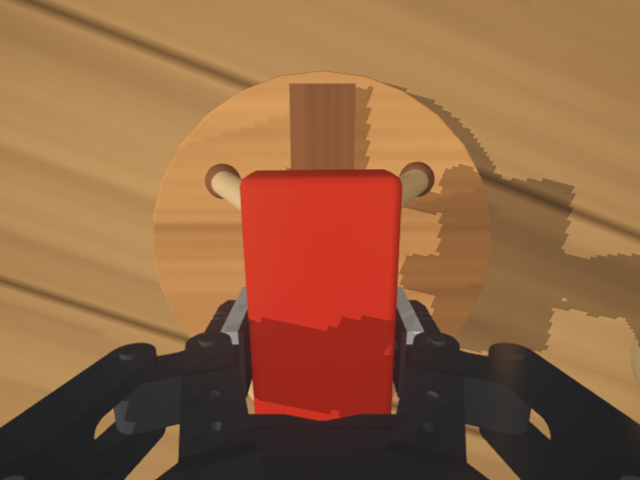

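View pics/crop3.png

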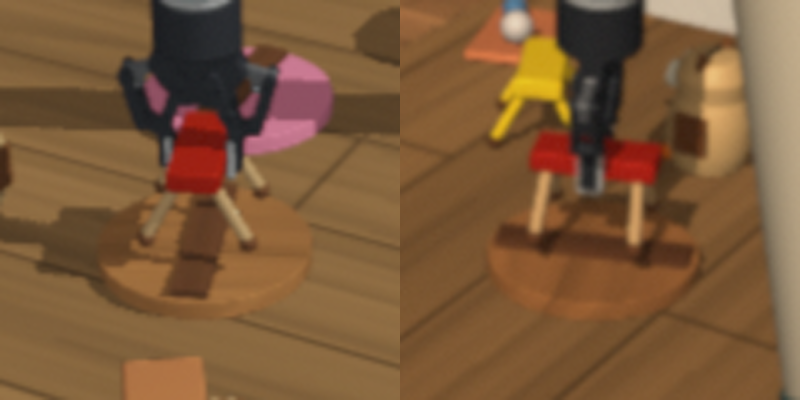

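The wrist view shows the rib (cols 289–356, centre 322) in line with the seat (centre 321), and the feet at (222,181) and (415,180) stand clear on either side. I'll lower in steps and watch the force.

```bash
python3 -m inch '0 0 0 0 0 -0.006 0.03;0 0 0 0 0 -0.006 0.03;0 0 0 0 0 -0.002 0.03;0 0 0 0 0 0 0.03' 25; python3 -m inch '0 0 0 0 0 -0.001 0.03;0 0 0 0 0 -0.001 0.03;0 0 0 0 0 0 0.03'
```

```text
time: 5.28
position: [509.3, -206.6, 94.5]
tool_rot: [3.09, 0.549, 0.003]
ft_force: [-0.1, 0.3, -2.0]
opening: 45.4
time: 5.65
position: [509.4, -206.7, 92.9]
tool_rot: [3.09, 0.549, 0.004]
ft_force: [0.8, 0.4, -0.8]
opening: 45.1
```

```bash
python3 -m inch '0 0 0 0 0 -0.001 0.03;0 0 0 0 0 0 0.03';python3 -m inch '0 0 0 0 0 -0.001 0.03;0 0 0 0 0 0 0.03'; python3 -m inch '0 0 0 0 0 -0.001 0.03;0 0 0 0 0 0 0.03'
```

```text
time: 5.9
position: [509.4, -206.7, 91.8]
tool_rot: [3.09, 0.549, 0.004]
ft_force: [0.4, 0.1, -1.6]
opening: 45.6
time: 6.15
position: [509.3, -206.7, 90.7]
tool_rot: [3.09, 0.549, 0.004]
ft_force: [-0.2, -0.3, -0.7]
opening: 45.5
time: 6.4
position: [509.4, -206.7, 89.8]
tool_rot: [3.09, 0.549, 0.004]
ft_force: [0.5, 0.2, -1.5]
opening: 45.4
```

```bash
python3 -m inch '0 0 0 0 0 -0.001 0.03;0 0 0 0 0 0 0.03';python3 -m inch '0 0 0 0 0 -0.001 0.03;0 0 0 0 0 0 0.03'
python3 - <<'E'
from pnp import *
d=snap('side','side4.png');e=snap('scene','scene4.png')
a=e['frame'][170:290,200:320]; b=d['frame'][150:270,300:420]
cv2.imwrite('pics/crop4.png',np.hstack([cv2.resize(x,(400,400),interpolation=2) for x in(a,b)]))
E
```

```text
time: 6.65
position: [509.3, -206.7, 88.7]
tool_rot: [3.09, 0.549, 0.004]
ft_force: [0.7, -0.1, -1.0]
opening: 45.6
time: 6.9
position: [509.5, -206.7, 88.0]
tool_rot: [3.09, 0.549, 0.004]
ft_force: [-0.1, -0.2, 0.8]
opening: 45.6
```

View pics/crop4.png

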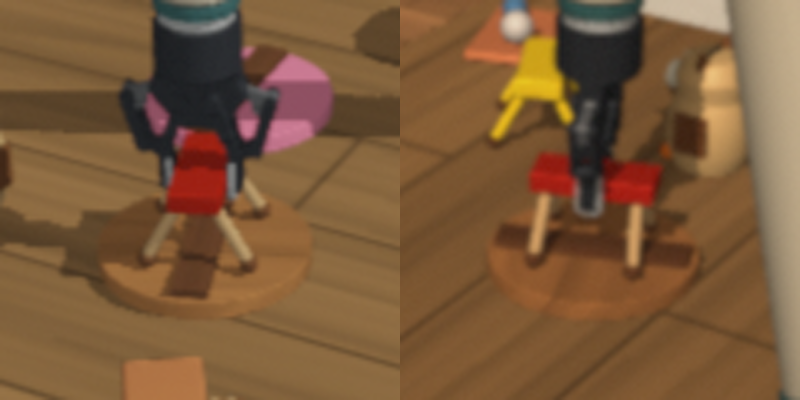

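The feet are close to the board, with the force starting to turn at 88.0. I'll go slightly further.

```bash
python3 -m inch '0 0 0 0 0 -0.0007 0.03;0 0 0 0 0 0 0.03';python3 -m inch '0 0 0 0 0 -0.0007 0.03;0 0 0 0 0 0 0.03'
```

```text
time: 7.25
position: [509.7, -206.7, 87.6]
tool_rot: [3.089, 0.549, 0.005]
ft_force: [0.6, 1.0, 3.3]
opening: 45.3
time: 7.5
position: [509.9, -206.6, 87.3]
tool_rot: [3.089, 0.549, 0.006]
ft_force: [0.0, 3.3, 8.5]
opening: 45.4
```

Contact at 8.5 N. I'll open the fingers and retract straight up.

```bash
python3 -m inch '0 0 0 0 0 0 0.05;0 0 0 0 0 0 0.06;0 0 0 0 0 0 0.0854;0 0 0 0 0 0 0.0854;0 0 0 0 0 0 0.0854;0 0 0 0 0 0.01 0.0854;0 0 0 0 0 0.04 0.0854;0 0 0 0 0 0.05 0.0854;0 0 0 0 0 0.04 0.0854;0 0 0 0 0 0 0.0854'
python3 - <<'E'
from pnp import *
import pickle
s=r.get_state();c=snap('wrist','w5.png');d=snap('side','side5.png');e=snap('scene','scene5.png');pickle.dump((s,c),open('w5.pkl','wb'))
a=e['frame'][170:290,200:320]; b=d['frame'][150:270,300:420]
cv2.imwrite('pics/crop5.png',np.hstack([cv2.resize(x,(400,400),interpolation=2) for x in(a,b)]))
E
```

```text
time: 8.75
position: [511.4, -207.7, 231.0]
tool_rot: [3.084, 0.548, 0.015]
ft_force: [1.6, -0.1, -0.3]
opening: 85.3
```

View pics/w5.png

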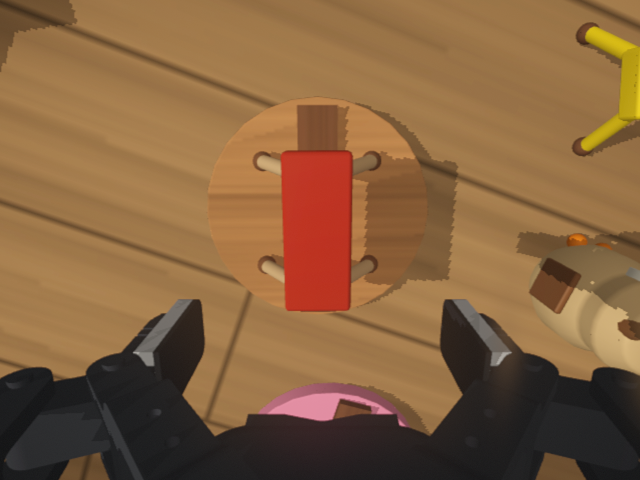

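View pics/crop5.png

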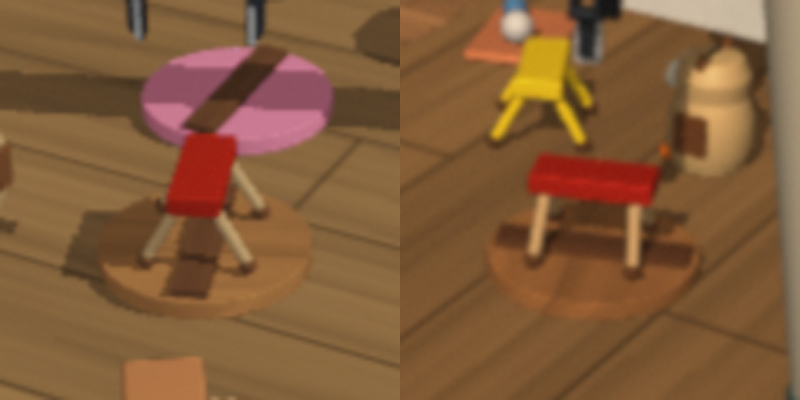

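View pics/scene5.png

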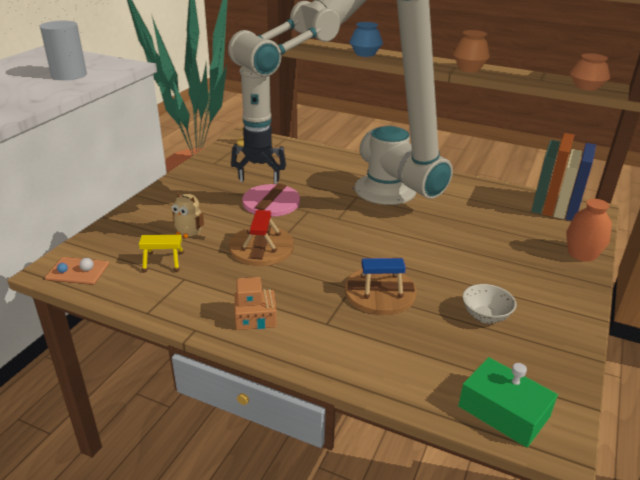

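```bash
python3 - <<'E'
from pnp import *
import pickle
s,c=pickle.load(open('w5.pkl','rb'))
P=[(55,23,40),(55,-23,40),(-55,-23,40),(-55,23,40)];F=[(44,44,-32),(44,-44,-32),(-44,44,-32),(-44,-44,-32)]
uv=[(281.5,151.5),(352,151),(350.5,310),(285.5,310.5)];fv=[(262,161),(373,160),(267,266),(369,265)]
stool(s,c,P+F,uv+fv)
print([wray(s,c,p,z).round(1) for p,z in (((208,203),18),((427,203),18),((318,97),18))])
c2=snap('wrist','w6.png');print(r.get_state()['time'],np.abs(c2['frame'][90:330,200:440].astype(int)-c['frame'][90:330,200:440]).mean())
E
```

```text
mid [ 510.  -208.3   54.5] x [ 0.937  0.349 -0.012] z [0.01  0.009 1.   ] yaw 20.5 lean 0.8 seat [ 510.3 -208.    84.5]
[[-1.1, -0.7], [1.1, -0.6], [0.3, 0.9], [-0.3, 0.9], [1.4, 0.7], [-1.7, 1.1], [0.6, -1.4], [-0.3, -1.1]]
[array([ 486.3, -118.3,   18. ]), array([ 549.9, -292.7,   18. ]), array([ 598. , -176.5,   18. ])]
8.95 7.209282407407407
```

Level (lean 0.8°) and yaw 20.5° against the rib's 20.3°, but the two frames differ. I'll check whether that's the camera settling.

```bash
python3 -m inch '0 0 0 0 0 0 0.0854;0 0 0 0 0 0 0.0854;0 0 0 0 0 0 0.0854;0 0 0 0 0 0 0.0854'; python3 - <<'E'
from h import *
e=snap('side','side7.png')['frame'];w=snap('wrist','w7.png')['frame'];a=cv2.imread('pics/side5.png')
print('side',[np.abs(a[y:y+60,x:x+60].astype(int)-e[y:y+60,x:x+60]).mean().round(2) for x,y in ((330,180),(232,240),(100,120))])
w2=snap('wrist','w8.png')['frame'];f=lambda i:[np.round(np.mean(np.nonzero((i[...,2]>150)&(i[...,1]<70)&(i[...,0]<70)),axis=1)[::-1],1)]
for n in ('w5','w6','w7','w8'): print(n,f(cv2.imread(f'pics/{n}.png')))
s=cv2.imread('pics/scene5.png');o=cv2.imread('pics/scene0.png')
print([(n,np.abs(s[y:y+50,x:x+50].astype(int)-o[y:y+50,x:x+50]).mean().round(2)) for n,x,y in (('owl',162,190),('blue',360,250),('plain',500,340))])
E
```

```text
time: 9.45
position: [509.4, -206.7, 226.3]
tool_rot: [3.09, 0.549, 0.004]
ft_force: [-0.2, 0.5, 0.8]
opening: 85.3
side [np.float64(0.87), np.float64(0.85), np.float64(0.62)]
w5 [array([316.3, 229.4])]
w6 [array([321.4, 226.7])]
w7 [array([320.3, 227.3])]
w8 [array([320.3, 227.3])]
[('owl', np.float64(10.86)), ('blue', np.float64(1.16)), ('plain', np.float64(1.2))]
```

The red and blue stools are still; the frame difference was the arm settling. The owl's patch in the scene view changed, so I'll check whether that's a shadow.

```bash
python3 - <<'E'
import cv2,numpy as np
f=lambda n,x,y:cv2.resize(cv2.imread(f'pics/{n}.png')[y:y+70,x:x+70],(280,280),interpolation=2)
cv2.imwrite('pics/owl.png',np.vstack([np.hstack([f('scene0',150,180),f('scene3',150,180)]),np.hstack([f('side0',355,150),f('side7',355,150)])]))
E
```

```text
(no output)
```

View pics/owl.png

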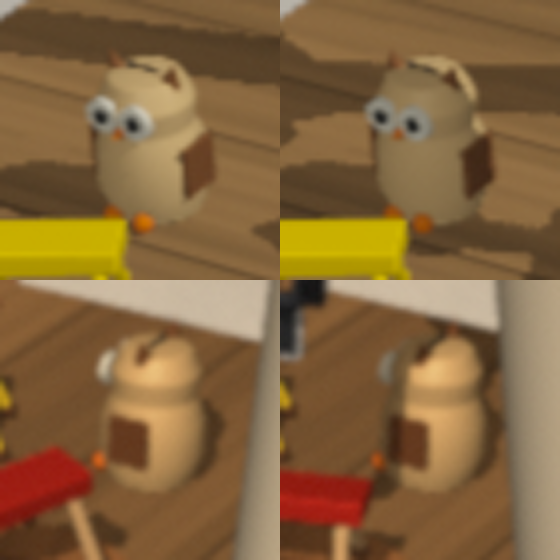

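The owl hasn't moved; only the arm's shadow falls on it. Handing in.

```bash
python3 -c "
from station import r
print(r.close_job(), r.get_state()['time'])"
```

```text
the job is handed in; nothing more can be done
the job is handed in; nothing more can be done
```

The red stool now straddles the rib with its seat along it, and I have let go of it. I gripped it mid-seat, lifted it about 15 mm, levelled it, turned it −46.5°, lowered it to about 8.5 N of contact and drew the arm straight up. The job was handed in at about 10 s.

- **Red stool:** the last measurement gave a lean of 0.8° and a yaw of 20.5° against the rib's 20.3°. It is centred within about 2 mm of the base centre. It did not move between later pictures, with the gripper about 120 mm above it.
- **Height disagreement:** the wrist image put the stool's mid point at 54.5 mm instead of 58 mm. That picture was taken while the arm was still settling about 5 mm high, so I took it as measurement error. The force reading and the pictures both show the feet on the board.
- **Other things:** the blue stool's picture was unchanged. The owl's patch of the picture differed, but close crops showed only the arm's shadow on it.

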